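# Press the cork blanks and heel pads, glue and tape at hand

## Robot

A 7-joint arm with a two-finger parallel gripper is mounted at the origin on the work surface. World frame = base frame: x ahead of the robot, y to its left, z up, the work surface at z = 0. Lengths are in m, angles in rad, forces in N, time in s.
With the tool pointing down it reaches from about 0.425 to 0.925 m from the base axis. Payload 6.8 kg.
Tool frame: the origin (TCP) lies midway between the tips of the shut fingers; the grasp point (between the pads) lies r.grip_point_offset behind it (r.grip_point_offset is the distance from the TCP to the grasp point, in m); z points along the fingers, y is the direction in which the jaws open and shut (so a half turn about z gives the same grasp; the last joint's range is limited). The gripper opens to 85 mm and grips with 20 to 120 N. Pads are 22 mm wide; open, the fingers measure 114 mm over their backs; the gripper's body (76 mm by 85 mm) begins 54 mm behind the grasp point. The pads swing forward as they close: fully open they stand 13 mm farther back than shut.
Start: joints at [-1.401, 0.477, 0.022, 1.555, -0.011, 1.109, -0.083], TCP at [0.185, 0.649, 0.231] pointing down, gripper open.
Joint ranges: [-2.96, 2.96], [-0.34, 2.1], [-1.41, 1.46], [0.24, 2.44], [-1.37, 4.51], [0.17, 1.92], [-2.96, 2.96]. Speed limits (rad/s): [2.39, 2.39, 3.14, 3.14, 3.14, 3.14, 3.14].

## Interface

Orientations are given as a rotation vector (axis times angle).
In Python, from bench import r gives the robot as it stands. The module is installed in compiled form; this text tells all that it offers.
- The arm moves only by the tool play_rows, never from a script. Its argument "deltas" is a list of rows, each a list of 3 entries, a list of its own where there are three numbers: the finger opening in mm, from 0 to 85.4, then the shift along the tool's x, y, z in mm, then the turn, a rotation vector about the tool's x, y, z in rad. A call has 1 to 8 rows; each row is the pose to reach, as a shift and turn from the pose measured when the call began, along the tool's axes at that moment; what a row does not reach only later rows make up. A row lasts 1/8 s, in which the tool goes at most 62.5 mm and 10.7 degrees, less where a joint would pass 70% of its speed; a pose out of reach is approached as far as the arm can. A call with a gripper value outside its range is refused whole. The fingers move at their own pace and stop on an object; "squeeze" is the grip in N (left out, the last holds). Time passes only in rows, so rows that repeat a pose let the fingers close. It gives the time, the measured TCP pose, the force and the opening at its end, in the units of the state.
- r.get_obs(): the state, without advancing time (a new reading comes with each control period).
- r.grab_frame(name): name is "scene" or "top" or "wrist"; returns (picture, depth): 420x560x3 uint8, red, green, blue; 420x560 float32, m along the optical axis (not along the pixel's ray), 0 where there is no reading.
- r.camera_model(name): a dict with "mtx" (3x3 intrinsics, pixels), "rvec" (rotation vector, rad) and "tvec" (3), from world to camera coordinates, as OpenCV has them; the wrist camera has in their place "T_tool_cam" (4x4, takes a point from camera to tool coordinates, whose origin is the TCP and whose axes are the flange's). Camera axes: x right, y down, z forward; pixel columns grow to the right and rows downward; lengths in m; the calibration is good to about 2 mm. A picture is of the moment at which its call begins: read the wrist's pose just before it. camera_model takes no time and is no camera call.
- r.hand_in(): hands the job in, once; it reports no verdict.
The state is a dict: "clock": time; "joints": joint angles; "qvel": joint speeds; "tau": joint torques, N m; "tcp_pos": TCP position; "orientation": TCP orientation; "contact_force": force on the tool from outside, world axes, zero at the start; "moment": the same for the moment, N m; "grip_width": finger opening in m.
Only numpy, scipy, OpenCV 4.12 (cv2) and the standard library are available. Lean on these libraries where they do the work, as an engineer would, in place of code of your own. Each camera call takes 0.05 s, during which the arm holds its last target. There are 200 camera calls.

## Task

Set up the bench for gluing insoles: lay the plywood plate centred and square on the pile of cork sheets, long side along long side, stand the bigger iron weight on the middle of the plate, and stand the smaller iron weight on the middle of the round pile of heel pads. Then stand the glue jar midway between the two piles and lay the tape roll flat straight behind the jar (away from the robot, along the white mat's middle), about two fingers' breadth from it, not touching. Lower each thing until it rests, do not drop it, and leave the pencil pot alone.

Things in the scene. Friction and masses are not known exactly. Their poses are not given: they have to be found in the camera images.
- mat: Fixed white laminate mat, 180 x 120 mm, 3 mm thick, between the two piles. Its origin lies on its top face, exactly midway between the centres of the two piles; x runs along the mat's length, away from the robot (mat reaches from x = -50 to +130 mm, y = -60 to +60 mm), z up. The piles' centres lie at y = +130 and -130 mm in this frame; which pile is on which side changes.
- sheet_pile: Fixed pile of rectangular cork sheets, light and darker brown in turn, 150 mm along its x, 100 mm along its y, straight with the mat. Its origin is the centre of its top face. The pile's height changes from start to start: its top lies 28 to 53 mm above the bench.
- pad_pile: Fixed pile of round dark grey heel pads, 72 mm in diameter. Its origin is the centre of its top face, which lies 23 to 48 mm above the bench, different at each start.
- plate: Loose rectangular plywood pressing plate, 120 mm along its x, 64 mm along its y, 15 mm thick, about 0.12 kg, lying flat on the bench. Origin: centre of its underside, z up.
- big_weight: The bigger dark iron weight: upright cylinder 56 mm in diameter and 42 mm high with a small knob (20 mm wide) on top, 62 mm high in all, about 0.75 kg. Origin: centre of its underside, z up.
- small_weight: The smaller dark iron weight, same shape: cylinder 38 mm in diameter and 32 mm high, with knob (20 mm wide) 52 mm high in all, about 0.28 kg. Origin: centre of its underside, z up.
- jar: Closed amber glass glue jar with white lid, upright, 54 mm in diameter, 75 mm high, about 0.2 kg. Origin: centre of its underside, z up.
- tape: Roll of tan tape lying flat, 62 mm outside diameter, 38 mm hole, 25 mm high, about 0.06 kg. Origin: centre of its underside, z up.
- pencil_pot: Bystander, not to be disturbed: aluminium pot 72 mm in diameter, 85 mm high, with pencils to about 135 mm, at the left end of the work. Origin: centre of its underside.
There are look-alikes about, which are no part of the job. What is shaped like the small_weight but blue is not meant. Of the things shaped like the tape, the tan one is meant.

How it is judged:
By the outcome, as a careful person would: the job done as asked, in the order asked, and still so for the second after the job is handed in, with the robot touching nothing.
It also fails if it takes over 144 s, if anything falls off the work surface, if the arm or the gripper's body presses on something with over 40 N, if the wrist force passes 120 N, or if a joint passes its speed limit or range.

## Working session

There is one attempt and no reset: what is moved stays moved. The work goes in short steps, Python scripts to look and compute and a tool call to move; the robot and the scene stay as the last step left them, time stands still between calls to the robot, and variables do not carry over. Pictures are saved under pics/ and viewed, about 12 in all and at most 16, crops included, and the job is handed in when it is done.

Besides the shell and the picture viewer there is one more tool, called after ">>>" as name(argument=value, ...) on one line, values as JSON. play_rows: Moves the arm, as the interface text tells. Its arguments: {"type":"object","properties":{"deltas":{"type":"array"},"squeeze":{"type":"number"}},"required":["deltas"]}

```bash
mkdir -p pics
cat > h.py <<'E'
import numpy as np, cv2
from bench import r
from scipy.spatial.transform import Rotation as R
def cam(n,obs=None):
    m=r.camera_model(n);K=np.array(m["mtx"])
    if n=="wrist":
        o=obs or r.get_obs();T=np.eye(4);T[:3,:3]=R.from_rotvec(o["orientation"]).as_matrix();T[:3,3]=o["tcp_pos"]
        C=T@np.array(m["T_tool_cam"]);return K,C[:3,:3],C[:3,3]
    Rw=R.from_rotvec(np.ravel(m["rvec"])).as_matrix();return K,Rw.T,-Rw.T@np.ravel(m["tvec"])
def grab(n):
    c=cam(n);p,d=r.grab_frame(n);return p,d,c
def ray(c,uv,z):
    K,Rc,t=c;uv=np.atleast_2d(uv).astype(float)
    d=(Rc@np.linalg.inv(K)@np.c_[uv,np.ones(len(uv))].T).T
    return t+d*((z-t[2])/d[:,2])[:,None]
def cloud(d,c):
    K,Rc,t=c;v,u=np.mgrid[:d.shape[0],:d.shape[1]]
    P=np.stack([(u-K[0,2])/K[0,0]*d,(v-K[1,2])/K[1,1]*d,d],-1)
    return P@Rc.T+t
def save(n,p): cv2.imwrite("pics/"+n+".png",p[...,::-1])
E
python3 - <<'E'
from h import *
o=r.get_obs();print(o,r.grip_point_offset)
for n in("scene","top"):
    p,d,c=grab(n);save(n+"0",p);np.savez(n+"0.npz",p=p,d=d);print(n,c[2],c[1][:,2],c[0][0,0])
E
```

```text
{'clock': 0.0, 'joints': array([-1.40113246,  0.47779429,  0.02234952,  1.55644549, -0.01151617,
        1.10929078, -0.08307212]), 'qvel': array([ 0.00098278, -0.00120592, -0.001341  , -0.00023031,  0.00090115,
        0.00091684,  0.00086987]), 'tau': array([ 2.29228517e-04, -5.96456087e+01,  1.60744652e+00, -2.81204742e+01,
        1.23697377e-02,  9.48821398e-03,  2.45704325e-05]), 'tcp_pos': array([0.18494335, 0.64855956, 0.23033231]), 'orientation': array([-4.34839146e-01, -3.11122398e+00,  2.83562422e-03]), 'contact_force': array([ 0.75848178, -0.36796155, -0.62490535]), 'moment': array([0.03322865, 0.02166707, 0.03142244]), 'grip_width': 0.08555989499632478} 0.0187
scene [1.13293933 0.09612914 0.88474437] [-0.5948427  -0.05588991 -0.8018968 ] 421.8181737801821
top [0.38370206 0.06512193 1.01373954] [ 0.15047652 -0.0290686  -0.98818613] 430.66290308403666
```

```bash
ls pics
```

```text
scene0.png
top0.png
```

View pics/top0.png

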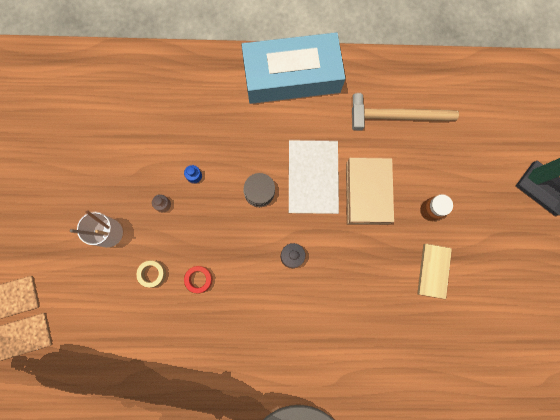

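View pics/scene0.png

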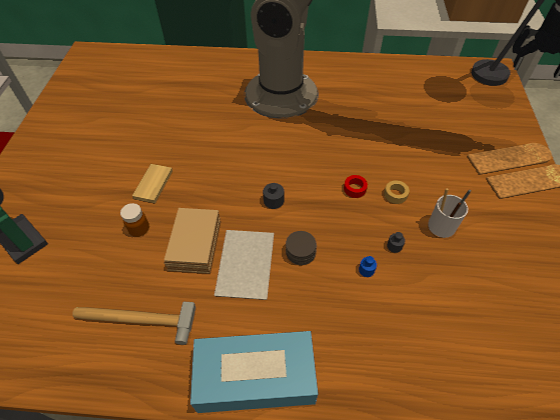

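Top view: the small weight could be the dark (161,203) or the blue (193,173), and I choose the dark one. The tape could be tan (150,273) or red (198,279), and I choose tan. The big weight is at (293,255), the jar at (439,207) and the plate at (436,271). The cork sheet pile is at (370,190), the pad pile at (259,189) and the mat at (313,177). The pad pile also looks round and dark, but it is the wide one without a knob.

Run:
```python
from h import *
seeds=dict(top=dict(mat=(313,177),sheet=(370,190),pad=(259,189),plate=(436,271),big=(293,255),small=(161,203),jar=(441,204),tape=(150,273),pot=(100,231)),
scene=dict(mat=(245,264),sheet=(195,232),pad=(301,243),plate=(153,183),big=(273,196),small=(397,242),jar=(133,213),tape=(397,191)))
for n in("top","scene"):
    f=np.load(n+"0.npz");p,d=f["p"],f["d"];c=cam(n);P=cloud(d,c)
    print(n,"bench z",np.median(P[300:330,100:260,2]) if n=="top" else np.median(P[200:210,60:110,2]))
    for k,(u,v) in seeds[n].items():
        w=45 if k in("mat","sheet") else 32
        H=P[v-w:v+w,u-w:u+w]
        H=H.reshape(-1,3);H=H[np.isfinite(H).all(1)]
        z=H[:,2]
        hist,e=np.histogram(z[z>0.008],bins=np.arange(0.008,0.15,0.003))
        print(k,"seed",P[v,u].round(4)," hist",[(round(a,3),int(h)) for a,h in zip(e,hist) if h>25])
p=np.load("top0.npz")["p"]
save("crop0",cv2.resize(p[140:310,60:260],None,fx=3.5,fy=3.5,interpolation=cv2.INTER_CUBIC))
o=r.get_obs();print(R.from_rotvec(o["orientation"]).as_matrix().round(3))
print(r.camera_model("wrist"))
```

```text
top bench z -0.0002954978674797326
mat seed [ 0.6399 -0.0353  0.0009]  hist [(np.float64(0.017), 41), (np.float64(0.032), 38), (np.float64(0.038), 49), (np.float64(0.041), 79), (np.float64(0.044), 51), (np.float64(0.047), 261), (np.float64(0.05), 216)]
sheet seed [ 0.599  -0.1621  0.0493]  hist [(np.float64(0.017), 71), (np.float64(0.032), 57), (np.float64(0.035), 37), (np.float64(0.044), 198), (np.float64(0.047), 1440), (np.float64(0.05), 1072), (np.float64(0.053), 62)]
pad seed [0.5993 0.0935 0.0417]  hist [(np.float64(0.035), 37), (np.float64(0.038), 281), (np.float64(0.041), 393), (np.float64(0.044), 52)]
plate seed [ 0.4162 -0.3211  0.0138]  hist [(np.float64(0.008), 58), (np.float64(0.011), 476), (np.float64(0.014), 749), (np.float64(0.017), 152)]
big seed [0.4468 0.0154 0.0626]  hist [(np.float64(0.038), 113), (np.float64(0.041), 240), (np.float64(0.044), 48), (np.float64(0.059), 35)]
small seed [0.5625 0.3145 0.0465]  hist [(np.float64(0.029), 92), (np.float64(0.032), 85), (np.float64(0.05), 54)]
jar seed [ 0.564  -0.3165  0.0729]  hist [(np.float64(0.047), 35), (np.float64(0
[... 2593 characters left out ...]
4), 32), (np.float64(0.017), 27), (np.float64(0.02), 52), (np.float64(0.023), 161), (np.float64(0.026), 56)]
[[-0.962  0.274 -0.   ]
 [ 0.274  0.962 -0.002]
 [-0.    -0.002 -1.   ]]
{'mtx': array([[353.545432  ,   0.        , 275.74905304],
       [  0.        , 353.545432  , 211.93385186],
       [  0.        ,   0.        ,   1.        ]]), 'T_tool_cam': array([[ 7.27877103e-04, -9.58099993e-01, -2.86433016e-01,
         7.31704679e-02],
       [ 9.99999637e-01,  5.70484316e-04,  6.32943163e-04,
        -2.16539037e-03],
       [-4.43017297e-04, -2.86433373e-01,  9.58100061e-01,
        -1.42096604e-01],
       [ 0.00000000e+00,  0.00000000e+00,  0.00000000e+00,
         1.00000000e+00]])}
```

View pics/crop0.png

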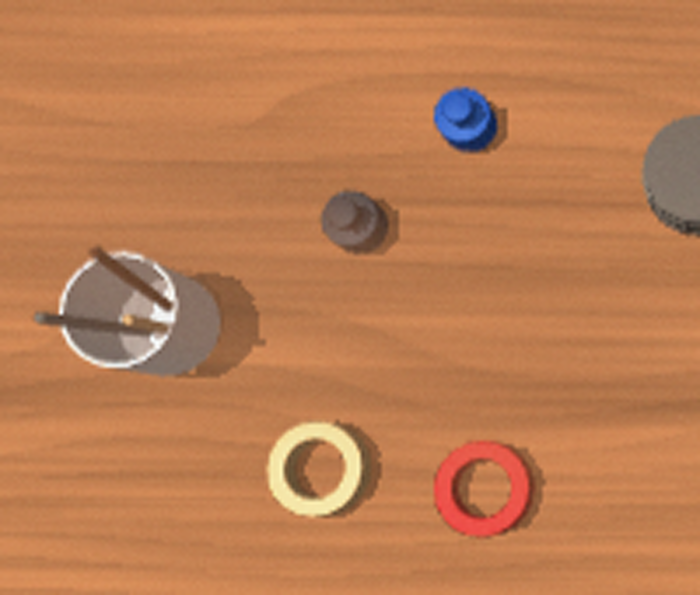

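Crop: the dark small weight is at (352,220), blue at (465,118), tan tape at (315,468), red at (482,488), so the choices hold. Next, the precise centres from both views.

```bash
cat > loc.py <<'E'
from h import *
def loc(p,d,c,xy,z,rad,zt=.007,white=False):
    P=cloud(d,c); m=(np.abs(P[...,2]-z)<zt)&(np.hypot(P[...,0]-xy[0],P[...,1]-xy[1])<rad)
    if white: m&=(p.astype(int).min(2)>130)&(np.ptp(p.astype(int),axis=2)<40)
    m=cv2.morphologyEx(m.astype(np.uint8),cv2.MORPH_OPEN,np.ones((3,3)))
    cs,_=cv2.findContours(m,cv2.RETR_EXTERNAL,cv2.CHAIN_APPROX_NONE)
    ct=max(cs,key=cv2.contourArea)[:,0]; hull=cv2.convexHull(ct)[:,0]
    W=ray(c,ct,z)[:,:2]
    cc,rr=cv2.minEnclosingCircle((W*1000).astype(np.float32))
    rect=cv2.minAreaRect((W*1000).astype(np.float32))
    return W,cc,rr,rect
E
python3 - <<'E'
from loc import *
S=dict(mat=((.635,-.035),.003,.12),sheet=((.6,-.16),.0495,.11),pad=((.6,.095),.041,.05),plate=((.42,-.315),.015,.08),
 big=((.46,.017),.042,.045),bigk=((.46,.017),.062,.03),small=((.575,.32),.032,.03),smallk=((.575,.32),.052,.03),jar=((.565,-.312),.075,.04),tape=((.4,.345),.025,.045))
for n in("top","scene"):
    f=np.load(n+"0.npz");c=cam(n);print(n)
    for k,(xy,z,rad) in S.items():
        try:
            W,cc,rr,re=loc(f["p"],f["d"],c,xy,z,rad,.006,k=="mat");print(k,"circ",np.round(cc,1),round(rr,1),"rect",np.round(re[0],1),np.round(re[1],1),round(re[2],1))
        except Exception as e: print(k,e)
E
```

```text
top
mat circ [641.9 -36. ] 106.4 rect [641.9 -36. ] [177.3 117.8] 0.4
sheet circ [ 600.3 -163.3] 88.6 rect [ 601.1 -164.6] [149.  101.1] 0.5
pad circ [601.2  94.4] 36.9 rect [602.   93.5] [70.8 69.2] 0.8
plate circ [ 416.6 -318.7] 66.9 rect [ 416.6 -317.8] [ 65.4 119.9] 80.6
big circ [447.9  14.9] 27.9 rect [448.3  15.4] [54.1 52. ] 0.5
bigk circ [447.4  15.4] 9.7 rect [448.   15.4] [15.4 17.7] 0.6
small circ [566.6 321.1] 18.6 rect [564.1 317.5] [27.6 36.8] 58.0
smallk circ [566.9 321.3] 9.9 rect [567.1 321.2] [16.4 15.6] 2.9
jar circ [ 561.6 -317.2] 24.6 rect [ 561.4 -316.8] [45.6 48.2] 0.7
tape circ [403.9 336.7] 31.2 rect [403.4 337.4] [58.2 60.9] 0.6
scene
mat max() iterable argument is empty
sheet circ [ 602.1 -160.5] 89.8 rect [ 602.4 -161. ] [154.2 101.4] 0.1
pad circ [603.   96.8] 37.4 rect [603.2  97. ] [71.9 70.7] 4.3
plate circ [ 418.4 -314.2] 66.6 rect [ 419.4 -314.3] [ 67.  123.3] 80.7
big circ [451.4  18. ] 29.3 rect [454.2  19.7] [49.6 51.8] 4.3
bigk circ [451.1  18.6] 10.3 rect [451.3  17.4] [16.6 15.3] 4.9
small circ [569.8 323.6] 19.0 rect [573.1 321.8] [36.8 29.7] 55.3
smallk circ [569.6 324.6] 10.8 rect [568.8 323.9] [16.2 18.5] 85.4
jar circ [ 563.4 -313.1] 26.0 rect [ 564. -315.] [50.2 44.9] 15.8
tape circ [406.4 340.5] 32.5 rect [406.2 340.5] [57.7 61.7] 4.2
```

>>> play_rows(deltas=[[85, [-399, -249, 0], [0, 0, -0.114]], [85, [-399, -249, 0], [0, 0, -0.114]], [85, [-399, -249, 0], [0, 0, -0.114]], [85, [-399, -249, 0], [0, 0, -0.114]], [85, [-399, -249, 0], [0, 0, -0.114]], [85, [-399, -249, 0], [0, 0, -0.114]], [85, [-399, -249, 0], [0, 0, -0.114]], [85, [-399, -249, 0], [0, 0, -0.114]]], squeeze=50)

```text
clock: 1.1
tcp_pos: [0.5026, 0.2957, 0.2307]
orientation: [0.264, 3.13, -0.005]
contact_force: [1.0, -0.7, 0.9]
grip_width: 0.0853
```

```bash
cat >> h.py <<'E'
def delta(x,y,yaw,z=None,o=None):
    """print tool-frame shift (mm) and turn to world target (mm, deg of tool x axis)"""
    o=o or r.get_obs();M=R.from_rotvec(o["orientation"]).as_matrix();p=o["tcp_pos"]*1000
    a=np.radians(yaw);T=np.array([[np.cos(a),np.sin(a),0],[np.sin(a),-np.cos(a),0],[0,0,-1]])
    g=np.array([x,y,p[2] if z is None else z])
    print("at",p.round(1),"yaw",round(np.degrees(np.arctan2(M[1,0],M[0,0])),2),"f",o["contact_force"].round(1),"w",round(o["grip_width"]*1000,1),"t",round(o["clock"],2))
    print(" -> shift",(M.T@(g-p)).round(1),"turn",R.from_matrix(M.T@T).as_rotvec().round(4))
E
python3 -c "
from h import *
delta(440,-316,170.6)"
```

```text
at [502.6 295.7 230.7] yaw 170.34 f [ 1.  -0.7  0.9] w 85.3 t 1.1
 -> shift [ -40.9 -613.5    1.9] turn [-0.003   0.0005 -0.0045]
```

>>> play_rows(deltas=[[85, [-30, -335, 0], [-0.003, 0, -0.005]], [85, [-30, -335, 0], [-0.003, 0, -0.005]], [85, [-30, -335, 0], [-0.003, 0, -0.005]], [85, [-30, -335, 0], [-0.003, 0, -0.005]], [85, [-30, -335, 0], [-0.003, 0, -0.005]], [85, [-30, -335, 0], [-0.003, 0, -0.005]], [85, [-30, -335, 0], [-0.003, 0, -0.005]]])

```text
clock: 1.98
tcp_pos: [0.4754, -0.042, 0.2316]
orientation: [0.264, 3.13, -0.001]
contact_force: [-0.3, 0.1, -0.7]
grip_width: 0.0848
```

Run:
```python
from loc import *
p,d,c=grab("wrist");save("w1",p);np.savez("w1.npz",p=p,d=d)
for k,xy,z,rad,w in(("mat",(.642,-.035),.003,.12,1),("sheet",(.6,-.163),.0495,.11,0),("pad",(.602,.095),.041,.05,0),("big",(.45,.017),.042,.035,0),("bigk",(.45,.017),.062,.03,0)):
    try:
        W,cc,rr,re=loc(p,d,c,xy,z,rad,.006,w);P=cloud(d,c);s=np.hypot(P[...,0]-xy[0],P[...,1]-xy[1])<.02
        print(k,"circ",np.round(cc,1),round(rr,1),"rect",np.round(re[0],1),np.round(re[1],1),round(re[2],1),"z",np.median(P[s][:,2]).round(4))
    except Exception as e: print(k,e)
delta(430,-316,170.6)
```

```text
mat circ [640.5 -35.8] 106.8 rect [640.3 -35.6] [179.4 119.2] 0.2 z 0.0026
sheet circ [ 598.8 -163.6] 89.6 rect [ 598.9 -164.7] [151.7 101.1] 0.1 z 0.0493
pad circ [598.9  92.4] 37.9 rect [591.1 100.9] [75.5 48.5] 42.3 z 0.0411
big circ [446.4  13.5] 27.8 rect [446.2  13.6] [54.8 54.2] 36.0 z 0.0424
bigk circ [446.3  13.4] 9.9 rect [446.3  13.4] [19.4 18.2] 80.4 z 0.0424
at [475.8 -40.  231.6] yaw 170.52 f [0.1 0.3 0.4] w 85.2 t 2.02
 -> shift [  -0.3 -279.8   -0. ] turn [ 0.0002  0.0002 -0.0014]
```

View pics/w1.png

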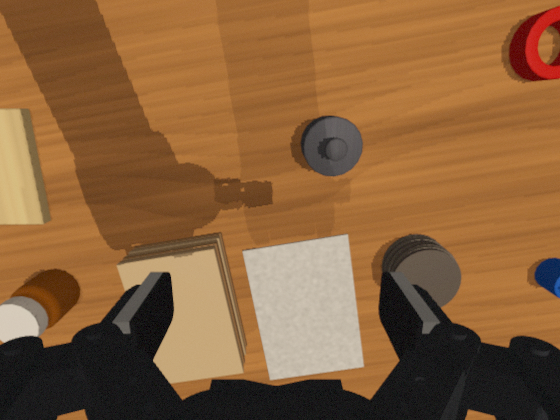

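Wrist view: the mat is at (305,305), sheet pile at (185,320), pad pile at (428,280), big weight at (332,145) and the plate at the left edge (15,165). Wrist and top centres agree within 2 mm. On to the plate.

>>> play_rows(deltas=[[85, [0, -280, 50], [0, 0, 0]], [85, [0, -280, 50], [0, 0, 0]], [85, [0, -280, 50], [0, 0, 0]], [85, [0, -280, 50], [0, 0, 0]], [85, [0, -280, 50], [0, 0, 0]], [85, [0, -280, 50], [0, 0, 0]], [85, [0, -280, 50], [0, 0, 0]]])

```text
clock: 2.9
tcp_pos: [0.4307, -0.3143, 0.1812]
orientation: [-0.256, -3.131, -0.002]
contact_force: [-0.0, -0.0, 0.7]
grip_width: 0.0851
```

Run:
```python
from loc import *
p,d,c=grab("wrist");save("w2",p)
for k,xy,z,rad in(("plate",(.4165,-.318),.015,.08),("jar",(.562,-.317),.075,.04)):
    try:
        W,cc,rr,re=loc(p,d,c,xy,z,rad,.005)
        print(k,"circ",np.round(cc,1),round(rr,1),"rect",np.round(re[0],1),np.round(re[1],1),round(re[2],1))
        if k=="plate": delta(re[0][0],re[0][1],re[2]+90 if re[1][0]<re[1][1] else re[2],60)
    except Exception as e: print(k,e)
```

```text
plate circ [ 415.5 -320.1] 66.5 rect [ 415.6 -320.3] [ 63.5 117.9] 80.7
at [ 430.8 -314.1  181.4] yaw 170.7 f [-0.1 -0.7  0.6] w 85.1 t 2.95
 -> shift [ 14.   -8.7 121.4] turn [ 0.0012  0.0001 -0.    ]
jar circ [ 559.3 -319.6] 24.9 rect [ 558.5 -319.5] [47.9 47.2] 2.1
```

View pics/w2.png

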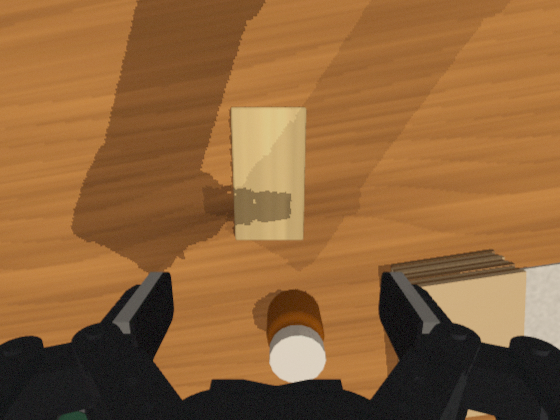

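>>> play_rows(deltas=[[85, [14, -9, 60], [0, 0, 0]], [85, [14, -9, 121], [0, 0, 0]], [85, [14, -9, 150], [0, 0, 0]], [85, [14, -9, 165], [0, 0, 0]], [85, [14, -9, 174], [0, 0, 0]], [85, [14, -9, 178], [0, 0, 0]], [85, [14, -9, 180], [0, 0, 0]], [85, [14, -9, 180], [0, 0, 0]]])

```text
clock: 3.95
tcp_pos: [0.4159, -0.3207, 0.0019]
orientation: [0.255, 3.13, 0.001]
contact_force: [-0.4, -0.6, -0.7]
grip_width: 0.0849
```

Run:
```python
from h import *
delta(415.5,-320.2,170.7,0)
p,d,c=grab("wrist");save("w3",p)
```

```text
at [ 415.9 -320.7    1.9] yaw 170.7 f [-0.4 -0.6 -0.7] w 84.9 t 3.95
 -> shift [0.5 0.4 1.9] turn [0.0009 0.001  0.    ]
```

View pics/w3.png

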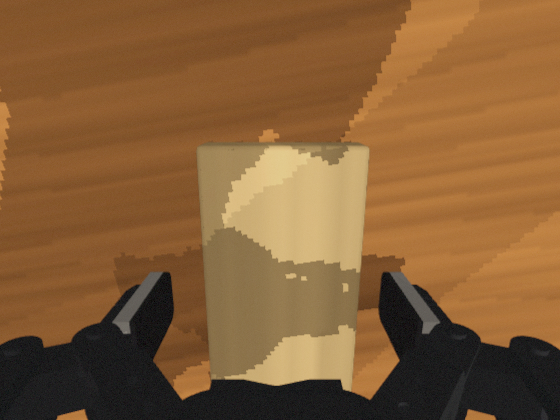

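>>> play_rows(deltas=[[85, [0, 0, 4], [0, 0, 0]], [75, [0, 0, 5], [0, 0, 0]], [62, [0, 0, 5], [0, 0, 0]], [55, [0, 0, 5], [0, 0, 0]], [55, [0, 0, 5], [0, 0, 0]], [55, [0, 0, 5], [0, 0, 0]]], squeeze=50)

```text
clock: 4.75
tcp_pos: [0.4159, -0.3205, -0.0028]
orientation: [0.255, 3.13, 0.002]
contact_force: [-1.7, 1.2, 5.5]
grip_width: 0.0625
```

```bash
python3 -c "
from h import *
delta(415.5,-320.2,170.7,-3)"
```

```text
at [ 415.9 -320.5   -2.8] yaw 170.7 f [-1.7  1.2  5.5] w 62.5 t 4.75
 -> shift [0.4 0.2 0.2] turn [ 0.0015  0.0009 -0.    ]
```

>>> play_rows(deltas=[[55, [0, 0, -15], [0, 0, 0]], [55, [0, 0, -60], [0, 0, 0]], [55, [0, 0, -110], [0, 0, 0]], [55, [0, 0, -130], [0, 0, 0]], [55, [0, 0, -130], [0, 0, 0]]])

```text
clock: 5.38
tcp_pos: [0.4167, -0.3213, 0.1291]
orientation: [0.254, 3.126, 0.0]
contact_force: [-0.3, -0.5, -2.0]
grip_width: 0.0628
```

```bash
python3 -c "
from h import *
delta(600.5,-165,180.2,110)"
```

```text
at [ 416.7 -321.3  129.1] yaw 170.69 f [-0.3 -0.5 -2. ] w 62.8 t 5.38
 -> shift [-156.   183.9   20. ] turn [ 1.000e-04  4.800e-03 -1.659e-01]
```

>>> play_rows(deltas=[[55, [-40, 50, 0], [0, 0.002, -0.05]], [55, [-80, 95, 0], [0, 0.003, -0.1]], [55, [-120, 140, 5], [0, 0.004, -0.14]], [55, [-150, 177, 15], [0, 0.005, -0.166]], [55, [-156, 184, 20], [0, 0.005, -0.166]], [55, [-156, 184, 20], [0, 0.005, -0.166]], [55, [-156, 184, 20], [0, 0.005, -0.166]]])

```text
clock: 6.25
tcp_pos: [0.5989, -0.1668, 0.1097]
orientation: [0.001, -3.14, 0.001]
contact_force: [-0.2, -0.4, -0.6]
grip_width: 0.0626
```

```bash
cat > chk.py <<'E'
from loc import *
import sys
# loose plate/sheet relation in a fixed view: plate rect at given plate-top height
o=r.get_obs();zp=float(sys.argv[1])
for n in("wrist","top","scene"):
    p,d,c=grab(n);save("k%s%d"%(n,o["clock"]*100),p)
    for k,xy,z,rad,zt in(("sheet",(.6005,-.165),.0495,.11,.006),("plate",(.6005,-.165),zp,.085,.006)):
        try:
            W,cc,rr,re=loc(p,d,c,xy,z,rad,zt);print(n,k,np.round(re[0],1),np.round(re[1],1),round(re[2],1))
        except Exception as e: print(n,k,e)
E
python3 chk.py 0.128; python3 -c "
from h import *
delta(600.5,-165,180.2,52)"; ls pics
```

```text
wrist sheet [ 572.2 -165.6] [ 93.3 100. ] 0.1
wrist plate [ 589.8 -169. ] [103.6  92.3] 0.1
top sheet [ 601.  -162.4] [148.3  97.3] 0.7
top plate [ 567.9 -167.1] [58.2 64.6] 0.8
scene sheet [ 603.1 -161.1] [101.3 153.9] 89.9
scene plate [ 614.9 -164.6] [96.9 66.3] 2.5
at [ 599.7 -166.4  110.4] yaw -179.92 f [-0.2  0.2 -0.5] w 62.2 t 6.4
 -> shift [-0.8  1.4 58.4] turn [-0.0002 -0.     -0.0022]
crop0.png
kscene625.png
ktop625.png
kwrist625.png
scene0.png
top0.png
w1.png
w2.png
w3.png
```

>>> play_rows(deltas=[[55, [-1, 1, 25], [0, 0, -0.002]], [55, [-1, 1, 50], [0, 0, -0.002]], [55, [-1, 1, 58], [0, 0, -0.002]], [55, [-1, 1, 60], [0, 0, -0.002]], [55, [-1, 1, 61], [0, 0, -0.002]], [55, [-1, 1, 62], [0, 0, -0.002]], [55, [-1, 1, 62], [0, 0, -0.002]]])

```text
clock: 7.28
tcp_pos: [0.6009, -0.1654, 0.0488]
orientation: [-0.005, 3.141, -0.0]
contact_force: [1.1, 0.3, -1.2]
grip_width: 0.0625
```

Run:
```python
from loc import *
o=r.get_obs();delta(600.5,-165,180.2,46.7)
p,d,c=grab("wrist");save("w4",p);P=cloud(d,c)
for k,z,zt in(("sheet",.0495,.004),("plate",.066,.006)):
    W,cc,rr,re=loc(p,d,c,(.58,-.165),z,.11,zt);print(k,np.round(re[0],1),np.round(re[1],1),round(re[2],1),"minx",W[:,0].min(),"y",W[:,1].min(),W[:,1].max())
```

```text
at [ 600.9 -165.4   48.8] yaw -179.81 f [ 1.1  0.3 -1.2] w 62.5 t 7.28
 -> shift [0.4 0.4 2.1] turn [-0.0003  0.0006 -0.0001]
sheet [ 563.  -165.6] [75.6 99.9] 0.1 minx 0.525077271676566 y -0.21557269197354018 -0.11558798212837135
plate [ 592.4 -167.6] [104.5  92.2] 0.2 minx 0.5400257337530787 y -0.213689193421837 -0.1214947523485471
```

View pics/w4.png

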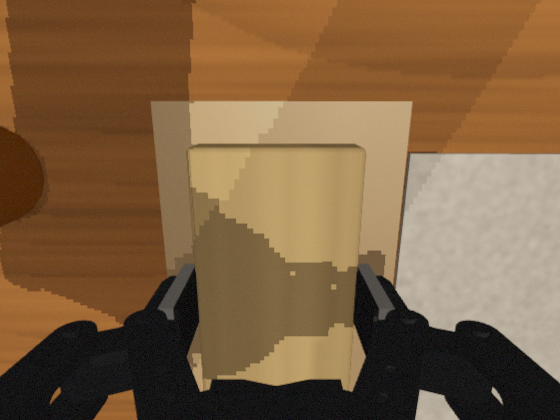

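In-image comparison: the near edge of the sheets is at columns 152–410 and the plate's at 190–363. The plate sits about 1.7 mm too far to −y, so I shift it and lower.

>>> play_rows(deltas=[[55, [0, 2, 0], [0, 0, 0]], [55, [0, 2, 1], [0, 0, 0]], [55, [0, 2, 2], [0, 0, 0]], [55, [0, 2, 3], [0, 0, 0]], [55, [0, 2, 3], [0, 0, 0]]])

```text
clock: 7.95
tcp_pos: [0.6009, -0.1632, 0.047]
orientation: [-0.005, 3.141, 0.001]
contact_force: [-4.8, 2.5, 11.6]
grip_width: 0.0622
```

Run:
```python
from loc import *
delta(600.5,-163.7,180.2,46.7)
p,d,c=grab("wrist")
g=cv2.cvtColor(p,cv2.COLOR_RGB2GRAY);
for k,z,zt in(("sheet",.0495,.004),):
    W,cc,rr,re=loc(p,d,c,(.58,-.165),z,.11,zt);print(k,"minx",W[:,0].min(),"y",W[:,1].min(),W[:,1].max())
P=cloud(d,c);m=(abs(P[...,2]-.0645)<.005)&(P[...,0]<.56)&(P[...,0]>.53)&(abs(P[...,1]+.165)<.05)
print("plate",np.percentile(P[m][:,0],1),np.percentile(P[m][:,1],[1,99]),P[m][:,2].mean())
```

```text
at [ 600.9 -163.2   47. ] yaw -179.81 f [-4.8  2.5 11.6] w 62.2 t 7.95
 -> shift [ 0.4 -0.5  0.3] turn [ 0.0007  0.0007 -0.0002]
sheet minx 0.5251174389061358 y -0.21560506261399745 -0.11558699574888433
plate 0.5406507986992196 [-0.19630317 -0.13454126] 0.06419039555884191
```

>>> play_rows(deltas=[[66, [0, 0, 0], [0, 0, 0]], [75, [0, 0, 0], [0, 0, 0]], [80, [0, 0, 0], [0, 0, 0]], [80, [0, 0, -25], [0, 0, 0]], [80, [0, 0, -75], [0, 0, 0]], [80, [0, 0, -125], [0, 0, 0]], [85, [0, 0, -140], [0, 0, 0]], [85, [0, 0, -140], [0, 0, 0]]])

```text
clock: 9.0
tcp_pos: [0.6012, -0.1633, 0.1876]
orientation: [-0.005, 3.139, 0.001]
contact_force: [-0.0, 0.3, -0.5]
grip_width: 0.0851
```

Run:
```python
from loc import *
p,d,c=grab("wrist")
for k,z,zt in(("sheet",.0495,.004),("plate",.0645,.005)):
    W,cc,rr,re=loc(p,d,c,(.6,-.165),z,.11,zt);print(k,np.round(re[0],1),np.round(re[1],1),round(re[2],1),W[:,0].min(),"y",W[:,1].min(),W[:,1].max())
delta(447,15.5,180.2,160)
```

```text
sheet [ 599.7 -165.5] [148.7  99.9] 0.1 0.5252680488452508 y -0.21564090013180431 -0.11544188648173404
plate [ 599.9 -165.3] [118.   63.4] 0.2 0.5407663826414074 y -0.19714788606480407 -0.13332505180786938
at [ 600.4 -163.   186.2] yaw -179.8 f [-0.5  0.3 -0.5] w 85.0 t 9.05
 -> shift [152.7 179.   26.4] turn [ 0.001  -0.0003  0.    ]
```

>>> play_rows(deltas=[[85, [50, 60, 10], [0, 0, 0]], [85, [100, 120, 20], [0, 0, 0]], [85, [153, 179, 26], [0, 0, 0]], [85, [153, 179, 26], [0, 0, 0]], [85, [153, 179, 26], [0, 0, 0]], [85, [153, 179, 26], [0, 0, 0]]])

```text
clock: 9.8
tcp_pos: [0.4466, 0.0151, 0.1596]
orientation: [0.006, -3.14, -0.0]
contact_force: [1.0, -0.2, 0.2]
grip_width: 0.0846
```

Run:
```python
from loc import *
p,d,c=grab("wrist")
for k,z in(("big",.042),("knob",.062)):
    W,cc,rr,re=loc(p,d,c,(.447,.014),z,.04,.006);print(k,np.round(cc,1),round(rr,1),np.round(re[0],1))
delta(447,15.5,180.2,6)
```

```text
big [446.1  13.8] 27.8 [446.   13.9]
knob [445.6  13.8] 10.0 [446.   13.8]
at [447.1  14.6 159.8] yaw -179.85 f [-0.4  0.7 -0. ] w 85.1 t 9.85
 -> shift [ -0.    0.8 153.8] turn [ 0.0001 -0.0009 -0.001 ]
```

>>> play_rows(deltas=[[85, [0, 1, 55], [0, 0, 0]], [85, [0, 1, 105], [0, 0, 0]], [85, [0, 1, 140], [0, 0, 0]], [85, [0, 1, 153], [0, 0, 0]], [75, [0, 1, 153], [0, 0, 0]], [60, [0, 1, 153], [0, 0, 0]], [45, [0, 1, 153], [0, 0, 0]], [45, [0, 1, 153], [0, 0, 0]]], squeeze=70)

```text
clock: 10.85
tcp_pos: [0.4482, 0.016, 0.0086]
orientation: [-0.004, 3.14, 0.002]
contact_force: [-1.3, 0.1, 8.6]
grip_width: 0.0539
```

>>> play_rows(deltas=[[45, [0, 0, 0], [0, 0, 0]], [45, [0, 0, 0], [0, 0, 0]]])

```text
clock: 11.1
tcp_pos: [0.4481, 0.0161, 0.0089]
orientation: [-0.004, 3.139, 0.002]
contact_force: [0.4, -0.1, -8.1]
grip_width: 0.0535
```

>>> play_rows(deltas=[[45, [0, 0, -20], [0, 0, 0]], [45, [0, 0, -70], [0, 0, 0]], [45, [0, 0, -120], [0, 0, 0]], [45, [0, 0, -150], [0, 0, 0]], [45, [0, 0, -150], [0, 0, 0]], [45, [0, 0, -150], [0, 0, 0]]])

```text
clock: 11.85
tcp_pos: [0.4463, 0.0159, 0.1574]
orientation: [0.005, -3.141, -0.002]
contact_force: [-0.5, -0.7, -7.5]
grip_width: 0.0536
```

Run:
```python
from loc import *
o=r.get_obs();dz=o["tcp_pos"][2]-.0087
p,d,c=grab("wrist");save("w5",p)
for k,z in(("big",.042),("knob",.062)):
    try:
        W,cc,rr,re=loc(p,d,c,(.447,.014),z+dz,.045 if k=="big" else .02,.006);print(k,np.round(cc,1),round(rr,1),np.round(re[0],1))
    except Exception as e: print(e)
delta(600.9,-163.5,180.2,150)
```

```text
big [438.6  13.9] 39.9 [441.7  11.6]
knob [442.1  14.2] 10.7 [442.2  13.9]
at [446.1  15.8 157.2] yaw -179.84 f [-0.1  0.  -8. ] w 53.6 t 11.9
 -> shift [-154.3 -179.8    6.9] turn [ 0.0006 -0.0011 -0.0006]
```

View pics/w5.png

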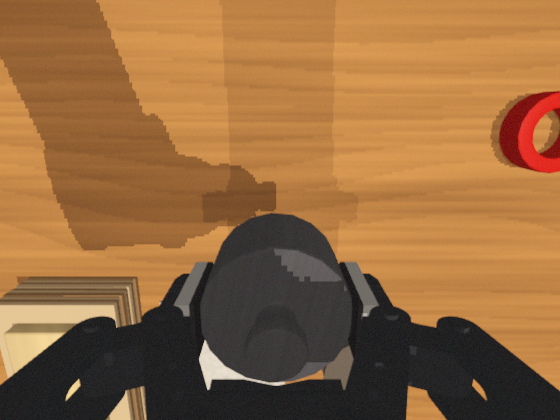

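>>> play_rows(deltas=[[45, [-50, -58, 0], [0, 0, 0]], [45, [-100, -116, 0], [0, 0, 0]], [45, [-150, -175, 0], [0, 0, 0]], [45, [-156, -179, 30], [0, 0, 0]], [45, [-156, -179, 60], [0, 0, 0]], [45, [-156, -179, 75], [0, 0, 0]], [45, [-156, -179, 78], [0, 0, 0]], [45, [-156, -179, 78], [0, 0, 0]]])

```text
clock: 12.9
tcp_pos: [0.6028, -0.1621, 0.0793]
orientation: [0.006, -3.141, -0.001]
contact_force: [-0.2, -0.2, -7.7]
grip_width: 0.0534
```

Run:
```python
from loc import *
o=r.get_obs();dz=o["tcp_pos"][2]-.0087
p,d,c=grab("wrist");save("w6",p)
W,cc,rr,re=loc(p,d,c,(.6,-.165),.062+dz,.02,.006);print("knob",np.round(cc,1),round(rr,1),np.round(re[0],1))
delta(601.5,-163.5,180.2,74)
```

```text
knob [ 598.6 -164.3] 10.6 [ 598.8 -164.1]
at [ 603.1 -162.3   79.8] yaw -179.79 f [-0.6 -0.7 -7.6] w 53.3 t 12.95
 -> shift [ 1.6 -1.2  5.8] turn [0.0006 0.0004 0.0002]
```

>>> play_rows(deltas=[[45, [0, -1, 3], [0, 0, 0]], [45, [0, -1, 5], [0, 0, 0]], [45, [0, -1, 6], [0, 0, 0]], [45, [0, -1, 6.5], [0, 0, 0]], [45, [0, -1, 6.5], [0, 0, 0]]])

```text
clock: 13.58
tcp_pos: [0.6032, -0.1633, 0.0737]
orientation: [-0.006, 3.141, 0.001]
contact_force: [-1.5, -0.0, -3.0]
grip_width: 0.0537
```

```bash
python3 -c "
from h import *
delta(603,-163.5,180.2,73.4)"
```

```text
at [ 603.2 -163.3   73.7] yaw -179.79 f [-1.5 -0.  -3. ] w 53.7 t 13.57
 -> shift [ 0.2 -0.2  0.3] turn [0.0008 0.0004 0.0001]
```

Touching (load fell from 7.6 N to 3 N); 1 mm more, then release.

>>> play_rows(deltas=[[45, [0, 0, 1], [0, 0, 0]], [45, [0, 0, 1], [0, 0, 0]], [58, [0, 0, 1], [0, 0, 0]], [68, [0, 0, 0], [0, 0, 0]], [80, [0, 0, 0], [0, 0, 0]], [85, [0, 0, -5], [0, 0, 0]], [85, [0, 0, -50], [0, 0, 0]], [85, [0, 0, -90], [0, 0, 0]]])

```text
clock: 14.58
tcp_pos: [0.6031, -0.1635, 0.165]
orientation: [-0.005, 3.141, 0.001]
contact_force: [1.6, 1.2, -0.1]
grip_width: 0.085
```

>>> play_rows(deltas=[[85, [0, 0, -20], [0, 0, 0]], [85, [0, 0, -20], [0, 0, 0]]])

```text
clock: 14.82
tcp_pos: [0.6044, -0.164, 0.1871]
orientation: [-0.005, 3.137, 0.0]
contact_force: [0.2, 0.7, -0.1]
grip_width: 0.0848
```

Run:
```python
from loc import *
p,d,c=grab("wrist")
for k,z,rad in(("plate",.0645,.085),("body",.1065,.04),("knob",.1265,.025)):
    W,cc,rr,re=loc(p,d,c,(.6,-.165),z,rad,.005);print(k,np.round(cc,1),round(rr,1),np.round(re[0],1),np.round(re[1],1),round(re[2],1))
delta(567.5,322.5,180.2,200)
```

```text
plate [ 571.5 -165.7] 43.2 [ 571.2 -165.4] [60.8 63.5] 0.2
body [ 601.2 -165.4] 27.9 [ 601.  -165.1] [54.7 54.4] 0.2
knob [ 600.8 -165.4] 10.0 [ 600.6 -165.4] [19.2 18.9] 0.2
at [ 603.4 -163.5  185.5] yaw -179.8 f [ 0.9  0.3 -0.1] w 85.0 t 14.88
 -> shift [ 34.2 486.2 -14.3] turn [ 0.0005  0.0019 -0.    ]
```

>>> play_rows(deltas=[[85, [10, 60, -14], [0, 0, 0]], [85, [15, 120, -20], [0, 0, 0]], [85, [20, 180, -20], [0, 0, 0]], [85, [25, 240, -20], [0, 0, 0]], [85, [30, 300, -20], [0, 0, 0]], [85, [34, 360, -20], [0, 0, 0]], [85, [34, 420, -20], [0, 0, 0]], [85, [34, 480, -20], [0, 0, 0]]])

```text
clock: 15.88
tcp_pos: [0.5667, 0.3179, 0.2041]
orientation: [0.006, -3.142, 0.001]
contact_force: [1.6, -0.2, 0.4]
grip_width: 0.0848
```

Run:
```python
from loc import *
p,d,c=grab("wrist");save("w7",p);P=cloud(d,c)
for k,z,rad in(("body",.032,.03),("knob",.052,.025)):
    W,cc,rr,re=loc(p,d,c,(.5665,.320),z,rad,.005);print(k,np.round(cc,1),round(rr,1),np.round(re[0],1),np.round(re[1],1))
for lo,hi in((.04,.1),(.1,.145)):
    m=(P[...,2]>lo)&(P[...,2]<hi)&(P[...,1]>.36)&(P[...,0]<.56);print(m.sum(), P[m].min(0).round(3) if m.any() else "",P[m].max(0).round(3) if m.any() else "")
delta(567.5,323,180.2,4)
```

```text
body [565.2 321.4] 18.8 [564.9 321.6] [36.3 36.5]
knob [565.  321.6] 9.9 [565.  321.7] [19.4 18. ]
6400 [0.461 0.409 0.04 ] [0.533 0.481 0.1  ]
1267 [0.482 0.416 0.1  ] [0.528 0.474 0.134]
at [564.2 329.4 203.5] yaw -179.17 f [-0.9  9.4  1.3] w 85.1 t 15.93
 -> shift [ -3.3  -7.5 199.4] turn [ 0.0052 -0.0008  0.0111]
```

View pics/w7.png

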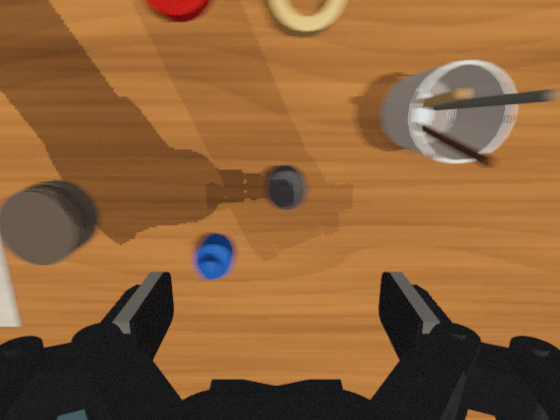

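The arm was still overshooting when I took this. The small weight is at (285,187), blue at (214,256) and the pot at (450,110), clear of the path. I settle, then measure again.

>>> play_rows(deltas=[[85, [-2, -7, 60], [0, 0, 0.011]], [85, [-2, -7, 60], [0, 0, 0.011]], [85, [-2, -7, 60], [0, 0, 0.011]], [85, [-2, -7, 60], [0, 0, 0.011]]])

```text
clock: 16.42
tcp_pos: [0.5678, 0.3224, 0.1457]
orientation: [-0.003, 3.14, 0.011]
contact_force: [0.2, -0.2, -0.1]
grip_width: 0.085
```

Run:
```python
from loc import *
p,d,c=grab("wrist")
for k,z,rad in(("body",.032,.03),("knob",.052,.025)):
    W,cc,rr,re=loc(p,d,c,(.5665,.320),z,rad,.005);print(k,np.round(cc,1),round(rr,1),np.round(re[0],1),np.round(re[1],1))
delta(567,322.5,180.2,4)
```

```text
body [565.  321.5] 19.1 [565.4 321.5] [36.6 36.2]
knob [564.9 321.7] 9.9 [565.  321.7] [18.9 18.8]
at [567.7 322.6 145.7] yaw -179.87 f [-0.9 -0.7  1.3] w 85.0 t 16.48
 -> shift [  0.9  -1.1 141.7] turn [ 0.007   0.0019 -0.0011]
```

>>> play_rows(deltas=[[85, [2, 1, 55], [0.007, 0.002, 0]], [85, [2, 1, 105], [0.007, 0.002, 0]], [85, [2, 1, 132], [0.007, 0.002, 0]], [80, [2, 1, 140], [0.007, 0.002, 0]], [65, [2, 1, 140], [0.007, 0.002, 0]], [45, [2, 1, 140], [0.007, 0.002, 0]], [30, [2, 1, 140], [0.007, 0.002, 0]], [30, [2, 1, 140], [0.007, 0.002, 0]]], squeeze=50)

```text
clock: 17.48
tcp_pos: [0.5672, 0.325, 0.0077]
orientation: [-0.003, 3.139, 0.003]
contact_force: [-0.9, -1.6, 6.0]
grip_width: 0.0358
```

>>> play_rows(deltas=[[30, [0, 0, 0], [0, 0, 0]], [30, [0, 0, 0], [0, 0, 0]]])

```text
clock: 17.73
tcp_pos: [0.5672, 0.3252, 0.008]
orientation: [-0.004, 3.139, 0.003]
contact_force: [-0.6, 0.8, -1.8]
grip_width: 0.0359
```

>>> play_rows(deltas=[[30, [0, 0, -20], [0, 0, 0]], [30, [0, 0, -70], [0, 0, 0]], [30, [0, 0, -120], [0, 0, 0]], [30, [0, 0, -130], [0, 0, 0]], [30, [0, 0, -130], [0, 0, 0]]])

```text
clock: 18.35
tcp_pos: [0.5669, 0.3251, 0.139]
orientation: [-0.004, 3.138, 0.005]
contact_force: [0.3, -0.1, -3.3]
grip_width: 0.0356
```

```bash
python3 -c "
from h import *
delta(602,96.5,180.2,130)"
```

```text
at [566.9 325.1 139. ] yaw -179.87 f [ 0.3 -0.1 -3.3] w 35.6 t 18.35
 -> shift [ -34.5 -228.7    8.4] turn [ 0.003   0.0036 -0.0012]
```

>>> play_rows(deltas=[[30, [-8, -55, 0], [0, 0, 0]], [30, [-16, -110, 0], [0, 0, 0]], [30, [-25, -165, 0], [0, 0, 0]], [30, [-32, -210, 5], [0.003, 0.003, 0]], [30, [-35, -229, 30], [0.003, 0.003, 0]], [30, [-35, -229, 65], [0.003, 0.003, 0]], [30, [-35, -229, 80], [0.003, 0.003, 0]], [30, [-35, -229, 80], [0.003, 0.003, 0]]])

```text
clock: 19.35
tcp_pos: [0.6012, 0.0966, 0.0566]
orientation: [0.005, -3.138, 0.002]
contact_force: [-0.5, -0.0, -1.6]
grip_width: 0.0356
```

Run:
```python
from loc import *
o=r.get_obs();dz=o["tcp_pos"][2]-.008
p,d,c=grab("wrist");save("w8",p)
W,cc,rr,re=loc(p,d,c,(.6,.094),.052+dz,.02,.006);print("knob",np.round(cc,1),round(rr,1),np.round(re[0],1))
# pad pile rim visible: fit circle to top-face edge, near half
P=cloud(d,c);m=(abs(P[...,2]-.0412)<.004)&(np.hypot(P[...,0]-.6,P[...,1]-.094)<.05)
q=P[m];print("pad pts",len(q),"x",q[:,0].min(),"y",np.percentile(q[:,1],[.5,99.5]),q[:,2].mean())
delta(602,96.5,180.2,49.2)
```

```text
knob [597.7  94.8] 10.7 [597.8  94.8]
pad pts 6628 x 0.5645504344542661 y [0.05796768 0.12770588] 0.04106972776745403
at [602.3  96.8  57.9] yaw -179.83 f [ 0.3  0.  -1.5] w 35.4 t 19.4
 -> shift [ 0.3 -0.3  8.7] turn [-0.0004 -0.0008 -0.0005]
```

View pics/w8.png

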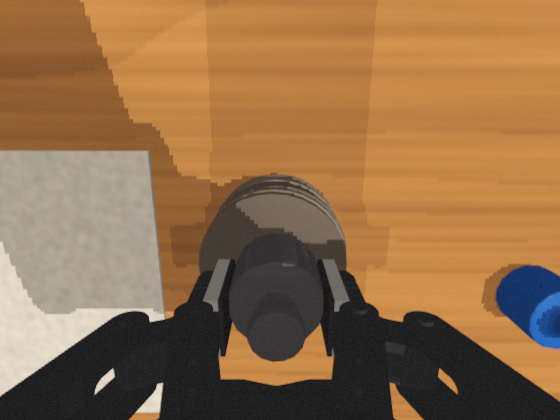

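>>> play_rows(deltas=[[30, [0, -1.5, 4], [0, 0, 0]], [30, [0, -1.5, 7], [0, 0, 0]], [30, [0, -1.5, 8.5], [0, 0, 0]], [30, [0, -1.5, 9.5], [0, 0, 0]], [30, [0, -1.5, 9.5], [0, 0, 0]]])

```text
clock: 20.02
tcp_pos: [0.6024, 0.0954, 0.0493]
orientation: [0.005, -3.141, -0.0]
contact_force: [-3.7, 0.2, 4.7]
grip_width: 0.0353
```

```bash
python3 -c "
from h import *
delta(602,95,180.2,49)"
```

```text
at [602.4  95.4  49.3] yaw -179.83 f [-3.7  0.2  4.7] w 35.3 t 20.02
 -> shift [ 0.4 -0.4  0.3] turn [ 0.0002 -0.0006 -0.0005]
```

Contact at the expected height (upward 4.7 N). Release and rise.

>>> play_rows(deltas=[[38, [0, 0, 0], [0, 0, 0]], [48, [0, 0, 0], [0, 0, 0]], [60, [0, 0, 0], [0, 0, 0]], [75, [0, 0, -2], [0, 0, 0]], [85, [0, 0, -25], [0, 0, 0]], [85, [0, 0, -75], [0, 0, 0]], [85, [0, 0, -120], [0, 0, 0]], [85, [0, 0, -130], [0, 0, 0]]])

```text
clock: 21.02
tcp_pos: [0.6045, 0.0955, 0.1828]
orientation: [-0.004, 3.137, 0.003]
contact_force: [0.3, 0.0, -0.4]
grip_width: 0.0849
```

Run:
```python
from loc import *
p,d,c=grab("wrist");P=cloud(d,c)
m=(abs(P[...,2]-.0412)<.004)&(np.hypot(P[...,0]-.6,P[...,1]-.094)<.05);q=P[m];print("pad x",q[:,0].min(),"y",np.percentile(q[:,1],[.5,99.5]))
for k,z,rad in(("body",.073,.03),("knob",.093,.025)):
    W,cc,rr,re=loc(p,d,c,(.6,.094),z,rad,.005);print(k,np.round(cc,1),round(rr,1),np.round(re[0],1),np.round(re[1],1))
delta(560,-317.8,180.2,170)
```

```text
pad x 0.5651277265487616 y [0.05800286 0.12773277]
body [600.6  93.3] 19.0 [600.9  93.6] [36.8 36.3]
knob [600.2  93.5] 10.1 [600.3  93.6] [19.3 18.5]
at [604.   95.5 182.3] yaw -179.84 f [ 0.8 -0.3  0.6] w 85.1 t 21.07
 -> shift [  45.2 -413.2   11.4] turn [ 0.0017  0.0038 -0.0007]
```

>>> play_rows(deltas=[[85, [6, -60, 0], [0, 0, 0]], [85, [12, -120, 0], [0, 0, 0]], [85, [18, -180, 0], [0, 0, 0]], [85, [25, -240, 0], [0, 0, 0]], [85, [32, -300, 0], [0, 0, 0]], [85, [39, -355, 0], [0, 0.004, 0]], [85, [44, -395, 5], [0.002, 0.004, 0]], [85, [45, -413, 11], [0.002, 0.004, 0]]])

```text
clock: 22.08
tcp_pos: [0.5585, -0.32, 0.1689]
orientation: [-0.001, -3.139, 0.001]
contact_force: [0.5, 0.6, 0.4]
grip_width: 0.0848
```

>>> play_rows(deltas=[[85, [0, 0, 10], [0, 0, 0]], [85, [0, 0, 10], [0, 0, 0]]])

```text
clock: 22.32
tcp_pos: [0.5582, -0.3172, 0.1569]
orientation: [0.002, -3.136, -0.003]
contact_force: [-0.1, 0.8, 0.1]
grip_width: 0.0848
```

Run:
```python
from loc import *
p,d,c=grab("wrist")
W,cc,rr,re=loc(p,d,c,(.56,-.319),.075,.04,.005);print("jar",np.round(cc,1),round(rr,1),np.round(re[0],1),np.round(re[1],1))
delta(re[0][0]+1,re[0][1]+2,180.2,24)
```

```text
jar [ 560.8 -319.6] 24.2 [ 560.8 -319.8] [47.9 46.3]
at [ 558.8 -317.3  157.7] yaw -179.88 f [-0.4  0.8 -0.8] w 84.7 t 22.38
 -> shift [ -3.5  -0.7 133.7] turn [ 0.0015 -0.0039 -0.0014]
```

>>> play_rows(deltas=[[85, [-2, 0, 50], [0, -0.004, 0]], [85, [-2, 0, 100], [0, -0.004, 0]], [85, [-2, 0, 127], [0, -0.004, 0]], [85, [-2, 0, 134], [0, -0.004, 0]], [70, [-2, 0, 134], [0, -0.004, 0]], [58, [-2, 0, 134], [0, -0.004, 0]], [45, [-2, 0, 134], [0, -0.004, 0]], [45, [-2, 0, 134], [0, -0.004, 0]]], squeeze=45)

```text
clock: 23.38
tcp_pos: [0.5615, -0.3176, 0.0258]
orientation: [-0.003, 3.139, 0.001]
contact_force: [-0.4, 0.6, 5.4]
grip_width: 0.0518
```

>>> play_rows(deltas=[[45, [0, 0, 0], [0, 0, 0]], [45, [0, 0, 0], [0, 0, 0]]])

```text
clock: 23.62
tcp_pos: [0.5617, -0.3177, 0.0262]
orientation: [-0.003, 3.138, 0.001]
contact_force: [-0.6, -0.2, -2.0]
grip_width: 0.0519
```

>>> play_rows(deltas=[[45, [0, 0, -20], [0, 0, 0]], [45, [0, 0, -70], [0, 0, 0]], [45, [0, 0, -120], [0, 0, 0]], [45, [0, 0, -165], [0, 0, 0]], [45, [0, 0, -165], [0, 0, 0]], [45, [0, 0, -165], [0, 0, 0]]])

```text
clock: 24.38
tcp_pos: [0.5606, -0.3173, 0.1912]
orientation: [-0.003, 3.138, 0.002]
contact_force: [0.4, 0.1, -2.2]
grip_width: 0.0522
```

```bash
python3 -c "
from h import *
delta(602,-34,180.2,190)"
```

```text
at [ 560.6 -317.3  191.2] yaw -179.88 f [ 0.4  0.1 -2.2] w 52.2 t 24.38
 -> shift [-42.  283.2   1.6] turn [ 0.001   0.0034 -0.0014]
```

>>> play_rows(deltas=[[45, [-10, 58, 0], [0, 0, 0]], [45, [-18, 118, 0], [0, 0, 0]], [45, [-27, 178, 0], [0, 0, 0]], [45, [-35, 235, 0], [0, 0.003, 0]], [45, [-41, 272, 0], [0, 0.003, 0]], [45, [-42, 283, 0], [0, 0.003, 0]], [45, [-42, 283, 50], [0, 0.003, 0]], [45, [-42, 283, 100], [0, 0.003, 0]]])

```text
clock: 25.38
tcp_pos: [0.6019, -0.0353, 0.0901]
orientation: [-0.002, 3.141, 0.0]
contact_force: [-0.1, -0.1, -1.3]
grip_width: 0.0519
```

```bash
python3 -c "
from h import *
delta(602,-34,180.2,36)"
```

```text
at [601.9 -35.3  90.1] yaw -179.94 f [-0.1 -0.1 -1.3] w 51.9 t 25.38
 -> shift [-0.1  1.3 54.1] turn [ 0.0002  0.0002 -0.0025]
```

>>> play_rows(deltas=[[45, [0, 1, 30], [0, 0, 0]], [45, [0, 1, 50], [0, 0, 0]], [45, [0, 1, 56], [0, 0, 0]], [45, [0, 1, 58.5], [0, 0, 0]], [45, [0, 1, 60], [0, 0, 0]], [45, [0, 1, 61], [0, 0, 0]], [45, [0, 1, 61], [0, 0, 0]]])

```text
clock: 26.25
tcp_pos: [0.6022, -0.0342, 0.0295]
orientation: [-0.002, 3.141, 0.0]
contact_force: [0.2, -0.6, -1.8]
grip_width: 0.0519
```

```bash
python3 -c "
from h import *
delta(602,-34,180.2,29)"
```

```text
at [602.2 -34.2  29.5] yaw -179.93 f [ 0.2 -0.6 -1.8] w 51.9 t 26.25
 -> shift [0.2 0.2 0.5] turn [ 0.0003  0.0009 -0.0023]
```

>>> play_rows(deltas=[[45, [0, 0, 1], [0, 0, 0]], [45, [0, 0, 1.5], [0, 0, 0]], [45, [0, 0, 1.5], [0, 0, 0]]])

```text
clock: 26.62
tcp_pos: [0.6024, -0.0342, 0.0288]
orientation: [-0.002, 3.14, 0.001]
contact_force: [-2.5, 0.5, 6.1]
grip_width: 0.052
```

Seated (force turned to +6 N). Release gently and rise.

>>> play_rows(deltas=[[55, [0, 0, 0], [0, 0, 0]], [65, [0, 0, 0], [0, 0, 0]], [78, [0, 0, 0], [0, 0, 0]], [85, [0, 0, -5], [0, 0, 0]], [85, [0, 0, -50], [0, 0, 0]], [85, [0, 0, -105], [0, 0, 0]], [85, [0, 0, -160], [0, 0, 0]], [85, [0, 0, -165], [0, 0, 0]]])

```text
clock: 27.62
tcp_pos: [0.6048, -0.0348, 0.1986]
orientation: [-0.001, 3.132, 0.002]
contact_force: [-0.1, -0.2, -0.3]
grip_width: 0.085
```

Run:
```python
from loc import *
p,d,c=grab("wrist")
for k,xy,z,rad,w in(("jar",(.6,-.036),.078,.04,0),("mat",(.64,-.036),.003,.12,1)):
    try:
        W,cc,rr,re=loc(p,d,c,xy,z,rad,.005,w);print(k,np.round(cc,1),round(rr,1),np.round(re[0],1),np.round(re[1],1),W[:,0].min())
    except Exception as e: print(k,e)
delta(403,340,180.2,195)
```

```text
jar [601.9 -36.3] 24.0 [601.8 -36.3] [47.8 46.3] 0.5780062424050935
mat [640.  -35.9] 106.9 [639.8 -36.1] [178.4 119.2] 0.5505175513048762
at [603.7 -34.4 196.8] yaw -179.94 f [ 0.  -0.1 -0. ] w 84.9 t 27.68
 -> shift [200.3 374.6   1. ] turn [ 0.0014  0.0065 -0.0025]
```

>>> play_rows(deltas=[[85, [28, 53, 0], [0, 0, 0]], [85, [56, 106, 0], [0, 0, 0]], [85, [84, 159, 0], [0, 0, 0]], [85, [112, 212, 0], [0, 0, 0]], [85, [140, 265, 0], [0, 0.006, 0]], [85, [170, 318, 0], [0, 0.006, 0]], [85, [192, 360, 10], [0, 0.006, 0]], [85, [200, 375, 30], [0, 0.006, 0]]])

```text
clock: 28.68
tcp_pos: [0.4009, 0.3436, 0.1648]
orientation: [0.01, -3.141, -0.003]
contact_force: [0.1, -0.2, -0.2]
grip_width: 0.0851
```

>>> play_rows(deltas=[[85, [0, 0, 20], [0, 0, 0]], [85, [0, 0, 20], [0, 0, 0]], [85, [0, 0, 20], [0, 0, 0]]])

```text
clock: 29.05
tcp_pos: [0.4011, 0.343, 0.1449]
orientation: [0.009, -3.141, -0.002]
contact_force: [0.2, -0.2, -0.0]
grip_width: 0.0851
```

Run:
```python
from loc import *
p,d,c=grab("wrist");save("w9",p)
W,cc,rr,re=loc(p,d,c,(.403,.338),.025,.045,.005);print("tape",np.round(cc,1),round(rr,1),np.round(re[0],1),np.round(re[1],1))
W,c2,r2,_=loc(p,d,c,(.39,.235),.025,.06,.005);print("red",np.round(c2,1),r2)
delta(re[0][0]+1,re[0][1]+2,180.2,0)
```

```text
tape [401.8 337.4] 30.8 [401.9 337. ] [60.8 60.3]
red [390.2 230.4] 31.144214630126953
at [401.5 343.3 145.3] yaw -179.7 f [-0.1  0.1  0.2] w 85.4 t 29.1
 -> shift [ -1.4  -4.6 145.3] turn [ 0.0022 -0.0002  0.0017]
```

View pics/w9.png

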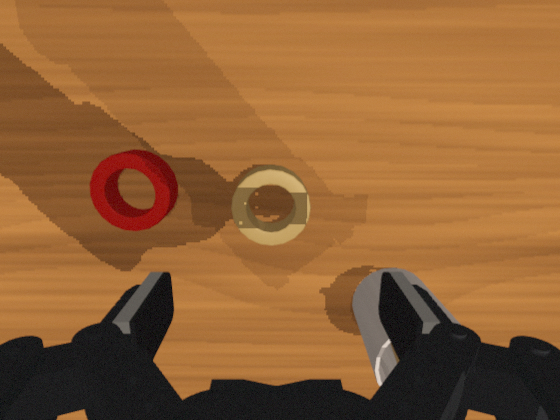

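>>> play_rows(deltas=[[85, [-1, -5, 50], [0, 0, 0.002]], [85, [-1, -5, 100], [0, 0, 0.002]], [85, [-1, -5, 132], [0, 0, 0.002]], [85, [-1, -5, 141], [0, 0, 0.002]], [85, [-1, -5, 145], [0, 0, 0.002]], [75, [-1, -5, 146], [0, 0, 0.002]], [60, [-1, -5, 146], [0, 0, 0.002]], [52, [-1, -5, 146], [0, 0, 0.002]]], squeeze=30)

```text
clock: 30.1
tcp_pos: [0.4031, 0.3392, 0.0006]
orientation: [-0.005, 3.141, 0.006]
contact_force: [-0.8, -1.2, 5.5]
grip_width: 0.0601
```

>>> play_rows(deltas=[[52, [0, 0, 0], [0, 0, 0]], [52, [0, 0, 0], [0, 0, 0]]])

```text
clock: 30.35
tcp_pos: [0.4033, 0.3395, 0.001]
orientation: [-0.005, 3.14, 0.007]
contact_force: [0.2, 0.1, -0.5]
grip_width: 0.0601
```

>>> play_rows(deltas=[[52, [0, 0, -20], [0, 0, 0]], [52, [0, 0, -70], [0, 0, 0]], [52, [0, 0, -130], [0, 0, 0]], [52, [0, 0, -190], [0, 0, 0]], [52, [0, 0, -190], [0, 0, 0]], [52, [0, 0, -190], [0, 0, 0]]])

```text
clock: 31.1
tcp_pos: [0.4024, 0.3384, 0.1905]
orientation: [-0.006, 3.141, 0.006]
contact_force: [-0.9, -0.1, -1.3]
grip_width: 0.0596
```

```bash
python3 -c "
from h import *
delta(694,-34,180.2,190)"
```

```text
at [402.4 338.4 190.5] yaw -179.78 f [-0.9 -0.1 -1.3] w 59.6 t 31.1
 -> shift [-290.2 -373.5   -0.8] turn [0.0041 0.0009 0.0003]
```

>>> play_rows(deltas=[[52, [-36, -46, 0], [0, 0, 0]], [52, [-72, -93, 0], [0, 0, 0]], [52, [-108, -140, 0], [0, 0, 0]], [52, [-145, -187, 0], [0, 0, 0]], [52, [-182, -234, 0], [0, 0, 0]], [52, [-220, -282, 0], [0.004, 0, 0]], [52, [-255, -328, 0], [0.004, 0, 0]], [52, [-280, -360, 0], [0.004, 0, 0]]])

```text
clock: 32.1
tcp_pos: [0.6835, -0.0237, 0.1863]
orientation: [0.002, -3.138, 0.002]
contact_force: [-0.3, 0.5, 0.0]
grip_width: 0.0599
```

>>> play_rows(deltas=[[52, [-10, -13, 0], [0, 0, 0]], [52, [-10, -13, 0], [0, 0, 0]], [52, [-10, -13, 0], [0, 0, 0]]])

```text
clock: 32.48
tcp_pos: [0.6926, -0.0344, 0.1853]
orientation: [0.005, -3.136, 0.0]
contact_force: [-0.1, 0.5, -0.6]
grip_width: 0.0596
```

```bash
python3 -c "
from h import *
delta(693,-34,180.2,60)"
```

```text
at [692.6 -34.4 185.3] yaw -179.81 f [-0.1  0.5 -0.6] w 59.6 t 32.48
 -> shift [ -1.1   0.4 125.3] turn [-0.     -0.0052 -0.0001]
```

>>> play_rows(deltas=[[52, [-1, 0, 50], [0, -0.005, 0]], [52, [-1, 0, 100], [0, -0.005, 0]], [52, [-1, 0, 140], [0, -0.005, 0]], [52, [-1, 0, 160], [0, -0.005, 0]], [52, [-1, 0, 170], [0, -0.005, 0]], [52, [-1, 0, 174], [0, -0.005, 0]], [52, [-1, 0, 174], [0, -0.005, 0]]])

```text
clock: 33.35
tcp_pos: [0.6934, -0.0344, 0.0125]
orientation: [-0.005, 3.14, 0.0]
contact_force: [-0.4, -0.2, 0.4]
grip_width: 0.0595
```

```bash
python3 -c "
from h import *
delta(693,-34,180.2,4)"
```

```text
at [693.4 -34.4  12.5] yaw -179.81 f [-0.4 -0.2  0.4] w 59.5 t 33.35
 -> shift [0.5 0.4 8.5] turn [ 0.      0.0015 -0.0001]
```

>>> play_rows(deltas=[[52, [0, 0, 4], [0, 0, 0]], [52, [0, 0, 6.5], [0, 0, 0]], [52, [0, 0, 8], [0, 0, 0]], [52, [0, 0, 9], [0, 0, 0]], [52, [0, 0, 9], [0, 0, 0]]])

```text
clock: 33.98
tcp_pos: [0.6934, -0.0344, 0.0038]
orientation: [-0.005, 3.14, 0.0]
contact_force: [-2.0, -0.1, 3.0]
grip_width: 0.0595
```

>>> play_rows(deltas=[[64, [0, 0, 0], [0, 0, 0]], [74, [0, 0, 0], [0, 0, 0]], [84, [0, 0, 0], [0, 0, 0]], [85, [0, 0, -5], [0, 0, 0]], [85, [0, 0, -50], [0, 0, 0]], [85, [0, 0, -110], [0, 0, 0]], [85, [0, 0, -170], [0, 0, 0]], [85, [0, 0, -200], [0, 0, 0]]])

```text
clock: 34.98
tcp_pos: [0.6946, -0.035, 0.2084]
orientation: [-0.005, 3.135, 0.0]
contact_force: [-0.3, 0.5, 0.4]
grip_width: 0.0849
```

>>> play_rows(deltas=[[85, [100, 60, -10], [0, 0, 0]], [85, [190, 130, -10], [0, 0, 0]], [85, [190, 200, -10], [0, 0, 0]], [85, [190, 260, -10], [0, 0, 0]], [85, [190, 320, -10], [0, 0, 0]], [85, [190, 370, -10], [0, 0, 0]], [85, [190, 370, -10], [0, 0, 0]], [85, [190, 370, -10], [0, 0, 0]]])

```text
clock: 35.98
tcp_pos: [0.5011, 0.3409, 0.2172]
orientation: [-0.019, 3.135, 0.004]
contact_force: [0.2, -1.2, -0.6]
grip_width: 0.0848
```

Run:
```python
from loc import *
for n in("top","scene"):
    p,d,c=grab(n);save(n+"9",p)
    for k,xy,z,rad,w in(("sheet",(.601,-.164),.0495,.1,0),("plate",(.601,-.164),.0645,.08,0),("bigk",(.601,-.164),.1265,.03,0),("pad",(.602,.095),.0412,.05,0),("smallk",(.602,.095),.0932,.03,0),("jar",(.602,-.034),.078,.04,0),("tape",(.694,-.034),.028,.045,0)):
        try:
            W,cc,rr,re=loc(p,d,c,xy,z,rad,.006,w);print(n,k,"circ",np.round(cc,1),round(rr,1),"rect",np.round(re[0],1),np.round(re[1],1),round(re[2],1))
        except Exception as e: print(n,k,e)
o=r.get_obs();print(o["tcp_pos"],o["clock"])
```

```text
top sheet circ [ 600.3 -163.3] 88.6 rect [ 601.1 -164.7] [149.1 101. ] 0.4
top plate circ [ 570.6 -163.8] 42.1 rect [ 570.7 -164.7] [63.5 57.6] 88.9
top bigk circ [ 601.7 -163.6] 9.9 rect [ 601.7 -163.7] [17.4 17.4] 0.9
top pad circ [601.3  93.6] 36.6 rect [601.9  93.5] [70.7 69.2] 0.8
top smallk circ [601.6  94.4] 9.6 rect [602.3  94.4] [15.7 17.5] 0.9
top jar circ [602.4 -35.4] 24.3 rect [602.3 -34.4] [45.7 45. ] 0.8
top tape circ [693.  -35.2] 31.0 rect [694.2 -35.2] [59.3 57.3] 0.1
scene sheet circ [ 602.5 -158.6] 89.1 rect [ 602.9 -161.1] [101.3 153.5] 89.9
scene plate circ [ 603.1 -159. ] 66.7 rect [ 602.6 -159.7] [ 65.1 122.6] 88.7
scene bigk circ [ 606.  -160.4] 11.3 rect [ 605.3 -160.1] [20.5 15.5] 11.9
scene pad circ [603.9  96.5] 37.2 rect [608.4  96.8] [62.4 71. ] 0.7
scene smallk circ [603.8  97.2] 10.2 rect [603.4  97.4] [18.9 18.1] 4.3
scene jar circ [605.  -30.9] 25.0 rect [605.4 -31.8] [47.3 43.8] 6.6
scene tape circ [695.3 -31.7] 31.7 rect [695.5 -31.7] [60.9 59.2] 6.6
[0.5030514  0.3352887  0.21719879] 36.075
```

View pics/scene9.png

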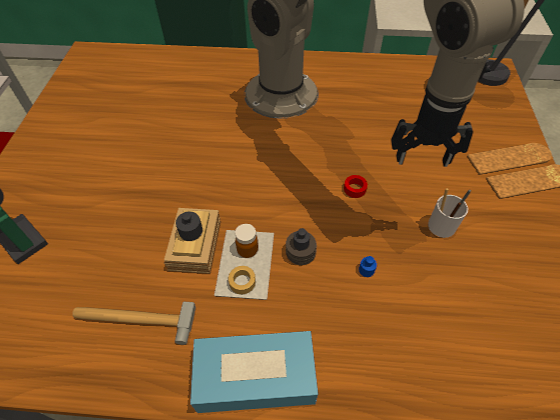

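View pics/top9.png

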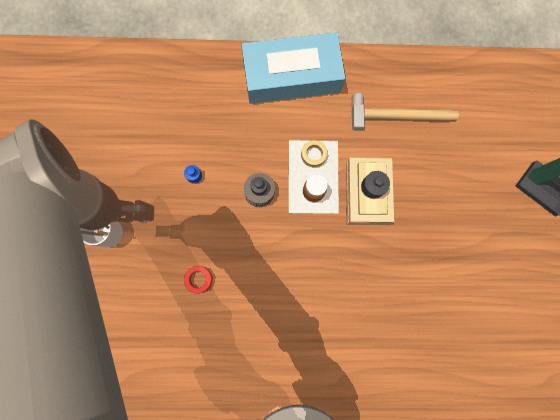

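Scene view: the big weight (188,225) is on the plate and cork pile, the jar (246,240) is on the mat with the tape (241,279) behind it, and the small weight (301,245) is on the pads. The pot (447,216) is in place and the gripper is clear. Handing in.

```bash
python3 -c "
from bench import r
print(r.hand_in(), r.get_obs()['clock'])"
```

```text
the job is handed in; nothing more can be done
the job is handed in; nothing more can be done
```

The job is done in the order asked and handed in after about 36 s of the 144 s. I lowered each thing until the wrist force showed contact, then opened the gripper. The gripper never came near the pencil pot, which stands where it was in the last scene picture.

| Item | Last check |
|---|---|
| Plate on cork pile | within about 0.3 mm of centre and 0.1° of square, wrist camera, before the big weight went on |
| Big weight on plate | about 1 mm from the plate's middle, wrist camera |
| Small weight on heel pads | within about 1 mm of the middle, wrist and top cameras |
| Jar between the piles | within about 2 mm of the midpoint, wrist and top cameras |
| Tape behind the jar | flat on the mat's middle line, about 33 mm from the jar, top camera |

- **Camera disagreement:** the scene camera reads everything about 2–4 mm off from the top and wrist cameras in y. That is a calibration offset, and the positions of the things relative to each other mostly agree.
- **Big weight in the scene camera:** it put the weight's knob about 3 mm farther back from the plate's middle than the wrist camera did. I relied on the wrist reading, and the top camera agreed with it.
- **Plate seen at the end:** the top camera saw only part of the plate behind the weight, so it could not confirm its centre. The scene camera, which did see all of it, read it about 1 mm from the pile's centre and about 1° off square.

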